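# Close the jar keeper on the braai rack and lock it

## Robot

A 7-joint arm with a two-finger parallel gripper is mounted at the origin on the work surface. World frame = base frame: x ahead of the robot, y to its left, z up, the work surface at z = 0. Lengths are in m, angles in rad, forces in N, time in s.
With the tool pointing down it reaches from about 0.425 to 1.025 m from the base axis. Payload 9.4 kg.
Tool frame: the origin (TCP) lies at the very end of the fingers, on their centre line; the grasp point (between the pads) lies robot.tcp_to_grasp behind it (robot.tcp_to_grasp is the distance from the TCP to the grasp point, in m); z points along the fingers, y is the line along which they close (so a half turn about z gives the same grasp; the last joint's range is limited). The gripper opens to 93 mm and grips with 3 to 60 N. Pads are 15 mm wide; open, the fingers measure 128 mm over their backs; the gripper's body (75 mm by 188 mm) begins 65 mm behind the grasp point.
Start: joints at [-1.325, 0.599, -0.003, 1.599, 0.002, 0.943, -0.08], TCP at [0.23, 0.688, 0.219] pointing down, gripper open.
Joint ranges: [-2.57, 2.57], [-0.35, 1.97], [-1.29, 1.29], [0.11, 2.56], [-1.05, 4.19], [0.11, 1.86], [-2.63, 2.63]. Speed limits (rad/s): [2.22, 2.22, 3.01, 3.01, 3.14, 3.14, 3.14].

## Interface

Orientations are given as a 3x3 rotation matrix whose columns are the frame's x, y, z axes.
In Python, from workcell import robot gives the robot as it stands. The module is installed in compiled form; this text tells all that it offers.
- The arm moves only by the tool step_arm, never from a script. Its argument "motion" is one flat list of numbers, 7 for each row, row after row: the shift along the tool's x, y, z normalised to -1 to 1, where 1 is 400 mm, then the turn, a rotation vector about the tool's x, y, z normalised to -1 to 1, where 1 is 2 pi rad, then the opening, from -1 (shut) to 1 (fully open). In form: [x, y, z, ax, ay, az, gripper, x, y, z, ax, ay, az, gripper, ...]. A call has 1 to 20 rows; each row shifts and turns the commanded pose from where the row before left it, along the tool's axes as they then stand; what a row does not reach is not made up. A row lasts 1/8 s, in which the tool goes at most 62.5 mm and 10.7 degrees, less where a joint would pass 70% of its speed; a pose out of reach is approached as far as the arm can. A call with a number of a shift or a turn outside -1 to 1 is refused whole. A call with a gripper value outside its range is refused whole. The fingers move at their own pace and stop on an object; "force" is the grip in N (left out, the last holds). Time passes only in rows, so rows that do not move let the fingers close. It gives the time, the measured TCP pose, the force, the opening and the grip force at its end, in the units of the state.
- robot.read_state(): the state, without advancing time (a new reading comes with each control period).
- robot.grab_frame(name): name is "side" or "top" or "wrist"; returns a dict with "pixels" (400x640x3 uint8, red, green, blue), "fx", "fy", "cx", "cy" (pixels), "R" (3x3) and "t" (3): a world point X has camera coordinates R X + t. Camera axes: x right, y down, z forward; pixel columns grow to the right and rows downward; lengths in m; the calibration is good to about 2 mm. A picture is of the moment at which its call begins. There is no depth.
- robot.job_done(): hands the job in; it is judged then, once.
The state is a dict: "time": time; "joint_pos": joint angles; "joint_velocities": joint speeds; "effort": joint torques, N m; "eef_pos": TCP position; "tool_rot": TCP orientation; "force": force on the tool from outside, world axes, zero at the start; "torque": the same for the moment, N m; "opening": finger opening in m; "grip_force": force on a finger pad.
Only numpy, scipy, OpenCV 4.12 (cv2) and the standard library are available. Lean on these libraries where they do the work, as an engineer would, in place of code of your own. Each camera call takes 0.05 s, during which the arm holds its last target. There are 200 camera calls.

## Task

The amber jar stands loose on the rack between the fixed end stop and the sliding keeper. Free the keeper's clamp knob, slide the keeper up until the jar is held snugly between keeper and end stop without squeezing it hard, then turn the knob fully tight again. Keep the jar upright and leave the tin and the clamp-on hook where they are.

Things in the scene. Friction and masses are not known exactly. Their poses are not given: they have to be found in the camera images.
- rack: Black steel rack, fixed, 640 mm long (y), 130 deep. Origin: centre of underside; axes: x away from its front, y along it, z up. Deck x -60..60, y -310..310 mm, top at z 130. Round tube, 22 mm diameter, along y in front of the deck at x -80, z 155. End posts (y -310, 310, x 0) carry a bar along y at z 410, x 0; scraper hung at y -262, brush at y 268, both fixed to it, ends at z 180 or more.
- stop: Fixed end stop: upright steel plate 130 mm deep, 85 high, 6 thick, with a small block around the tube. Origin: on the plate's face towards the jar, at deck height, on the deck's centre line. Axes as the rack's: the plate lies at y 0 to +6 mm, jar and keeper on its -y side.
- keeper: Sliding keeper: dark block (50 mm long in y) around the tube, with an upright steel plate like the stop's over the deck. Origin: on the tube's axis, mid-block; axes as the rack's. Slides only along the rack's y, +y towards jar and stop. Its pressing face lies 25 mm to +y of the origin. Held fast while the knob is tight; slides with 2 to 3 N when free.
- keeper_face (a point): Point on the keeper plate's pressing face, 20 mm above the tube's axis and on the deck's centre line; axes as the keeper's.
- clamp_knob (a joint): Turn of the clamp knob on the keeper, rad: 0 = fully tight, 1.4 = fully loose (both end stops). Grows counter-clockwise as seen looking down onto the knob. On tightening it binds from about 0.5; above 0.8 the keeper is free. Takes 0.15 to 0.3 N m and stays where it is left.
- knob_grip (a point): Grip point on the knob's axis, 66 mm from the tube's axis. Knob: black wing bar 66 mm long (point x), 14 thick (y), on a round hub of 38 mm diameter; hub top 25 mm below this point, wing top 13 above. Its z: the knob's axis, outward, leaning 25 deg from vertical towards the rack's front (-x). The point turns with the knob; at 0.65 rad the wing is square to the tube.
- jar: Amber glass jar with a steel cap, 80 mm diameter, 115 mm high, about 0.4 kg, pushed along with 3 to 6 N, standing loose on the deck between end stop and keeper. Origin: centre of its underside; z up.
- tin: Bystander: steel tin with a hinged lid (closed), 90 x 125 x 66 mm, loose on the worktop. Origin: centre of its underside.
- clamp_hook: Bystander: loose steel clamp-on hook, about 90 x 80 x 60 mm, on the worktop. Origin: centre of its underside, at its clamp.
Mind the look-alikes: they are no part of the job. What is shaped like the jar but green is not meant.

How it is judged:
By the outcome, as a careful person would: the job done as asked, in the order asked, and still so for the second after the job is handed in, with the robot touching nothing.
It also fails if it takes over 42 s, if anything falls off the work surface, if the arm or the gripper's body presses on something with over 40 N, if the wrist force passes 120 N, or if a joint passes its speed limit or range.

## Working session

There is one attempt and no reset: what is moved stays moved. The work goes in short steps, Python scripts to look and compute and a tool call to move; the robot and the scene stay as the last step left them, time stands still between calls to the robot, and variables do not carry over. Pictures are saved under pics/ and viewed, at most 10 in all, crops included, and the job is handed in when it is done.

Besides the shell and the picture viewer there is one more tool, called in YAML: its name, and indented under it one key for each argument. step_arm: Moves the arm, as the interface text tells. Its arguments: {"type":"object","properties":{"motion":{"type":"array","items":{"type":"number","minimum":-1,"maximum":1}},"force":{"type":"number"}},"required":["motion"]}

```bash
mkdir -p pics; cat > h.py <<'E'
import numpy as np, cv2, pickle
from workcell import robot
def grab(n,tag):
    f=robot.grab_frame(n); cv2.imwrite(f'pics/{tag}.png',cv2.cvtColor(f['pixels'],cv2.COLOR_RGB2BGR)); pickle.dump(f,open(f'pics/{tag}.pkl','wb')); return f
def ray(f,u,v):
    R=np.array(f['R']);t=np.array(f['t']); d=R.T@np.array([(u-f['cx'])/f['fx'],(v-f['cy'])/f['fy'],1]); return -R.T@t,d
def onz(f,u,v,z):
    c,d=ray(f,u,v); return c+d*(z-c[2])/d[2]
def proj(f,X):
    p=np.array(f['R'])@X+np.array(f['t']); return np.array([f['fx']*p[0]/p[2]+f['cx'],f['fy']*p[1]/p[2]+f['cy']])
def tri(f,a,g,b):
    c,d=ray(f,*a);e,h=ray(g,*b); d=d/np.linalg.norm(d);h=h/np.linalg.norm(h)
    s=np.linalg.lstsq(np.c_[d,-h],e-c,rcond=None)[0]; p,q=c+d*s[0],e+h*s[1]; return (p+q)/2,np.linalg.norm(p-q)
E
python3 - <<'E'
from h import *
for n in ['top','side','wrist']:
    f=grab(n,n+'0'); print(n,f['fx'],f['cx'],f['cy'],np.round(f['R'],3).tolist(),np.round(f['t'],3), 'C',-np.array(f['R']).T@f['t'])
s=robot.read_state(); print(s, robot.tcp_to_grasp)
a=cv2.imread('pics/top0.png');b=cv2.imread('pics/side0.png')
E
```

```text
top 366.3327845195641 319.8731407508214 200.15150274281376 [[-0.013, -1.0, -0.001], [-0.989, 0.013, -0.149], [0.149, -0.001, -0.989]] [0.021 0.603 1.021] C [0.44493807 0.01438648 1.09908673]
side 392.75684268687854 315.18355482022645 195.52059635859757 [[0.898, -0.44, 0.007], [-0.307, -0.638, -0.706], [0.316, 0.632, -0.708]] [-0.515  0.28   1.053] C [ 0.21579538 -0.71400225  0.94692833]
wrist 297.8357526579369 318.15094964283253 201.78654241023781 [[0.318, 0.948, -0.0], [0.917, -0.307, 0.256], [0.243, -0.082, -0.967]] [-0.724 -0.029  0.39 ] C [0.16231654 0.709466   0.38468674]
{'time': 0.15, 'joint_pos': array([-1.32473521,  0.59993786, -0.00260067,  1.59993671,  0.0018033 ,
        0.94290441, -0.07981552]), 'joint_velocities': array([-1.32964342e-03, -3.57001934e-03,  5.87279408e-04, -3.91803832e-04,
        2.01376387e-05,  6.89521321e-04, -1.02854311e-03]), 'effort': array([ 2.99589083e-03, -7.65584207e+01,  1.49907153e+00, -2.52562809e+01,
       -5.23471367e-02,  1.47763873e-02,  7.59427508e-05]), 'eef_pos': array([0.22981826, 0.68722377, 0.21796341]), 'tool_rot': array([[-9.48392454e-01,  3.17098827e-01, -2.94628128e-04],
       [ 3.17098953e-01,  9.48391765e-01, -1.14676938e-03],
       [-8.42163367e-05, -1.18101370e-03, -9.99999299e-01]]), 'force': array([-0.35502585, -0.18492759, -0.1148358 ]), 'torque': array([ 0.03500074, -0.01138366,  0.02126685]), 'grip_force': 0.0, 'opening': 0.0932051768279064} 0.0188
```

View pics/top0.png

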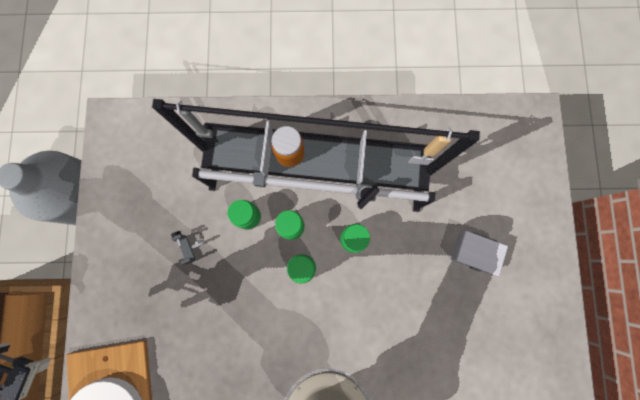

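View pics/side0.png

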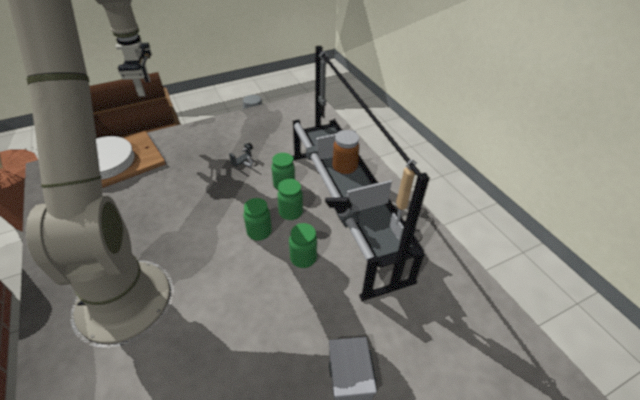

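The top view shows the tube running from about (198,175) to (428,197). The stop is at about (262,180), the amber jar at (287,140), and the keeper with its knob at (365,192). The tin is at (482,252), the hook at (187,247), and there are four green look-alikes in front. The side view shows the same layout, with the knob at (337,203).

```bash
python3 - <<'E'
from h import *
a=cv2.imread('pics/top0.png')[110:215,190:440]; b=cv2.imread('pics/side0.png')[120:270,280:430]
A=cv2.resize(a,None,fx=3.2,fy=3.2,interpolation=cv2.INTER_CUBIC); cv2.imwrite('pics/ta.png',A)
B=cv2.resize(b,None,fx=4,fy=4,interpolation=cv2.INTER_CUBIC); cv2.imwrite('pics/sb.png',B)
T=pickle.load(open('pics/top0.pkl','rb'));S=pickle.load(open('pics/side0.pkl','rb'))
for p in [(198,175),(428,197)]: print(onz(T,*p,.155))
# tube edges per column in top
g=cv2.cvtColor(T['pixels'],cv2.COLOR_RGB2GRAY).astype(int)
pts=[]
for u in list(range(215,250,5))+list(range(280,345,5))+list(range(385,420,5)):
    v0=int(175+(u-198)*22/230); col=g[v0-9:v0+10,u]; m=np.where(col>140)[0]; 
    if len(m): pts.append((u,v0-9+m.mean(),len(m)))
print(np.round(pts,1).tolist())
P=np.array([onz(T,u,v,.157)[:2] for u,v,_ in pts]); print(np.round(P,3).tolist()); k=np.polyfit(P[:,1],P[:,0],1); print('x=',k)
E
```

```text
[0.6579529 0.3332844 0.155    ]
[ 0.59152324 -0.2690071   0.155     ]
[[215.0, 175.0, 7.0], [220.0, 176.0, 7.0], [225.0, 178.3, 10.0], [230.0, 179.7, 13.0], [235.0, 180.5, 14.0], [240.0, 181.5, 14.0], [245.0, 181.5, 14.0], [280.0, 183.9, 13.0], [285.0, 183.5, 10.0], [290.0, 184.5, 10.0], [295.0, 186.0, 13.0], [300.0, 187.0, 13.0], [305.0, 187.0, 15.0], [310.0, 188.0, 13.0], [315.0, 188.5, 14.0], [320.0, 189.0, 13.0], [325.0, 189.0, 15.0], [330.0, 190.0, 13.0], [335.0, 190.0, 15.0], [340.0, 191.0, 13.0], [385.0, 199.0, 5.0], [390.0, 197.0, 11.0], [395.0, 196.5, 12.0], [400.0, 197.0, 13.0], [405.0, 197.5, 12.0], [410.0, 198.0, 13.0], [415.0, 196.0, 7.0]]
[[0.657, 0.288], [0.654, 0.275], [0.648, 0.261], [0.644, 0.248], [0.642, 0.235], [0.639, 0.222], [0.638, 0.209], [0.631, 0.117], [0.632, 0.104], [0.629, 0.091], [0.625, 0.078], [0.622, 0.065], [0.622, 0.052], [0.619, 0.039], [0.617, 0.026], [0.616, 0.012], [0.616, -0.001], [0.613, -0.014], [0.613, -0.027], [0.61, -0.04], [0.587, -0.156], [0.592, -0.169], [0.594, -0.183], [0.592, -0.196], [0.591, -0.208], [0.589, -0.221], [0.594, -0.235]]
x= [0.12328614 0.61547977]
```

View pics/ta.png

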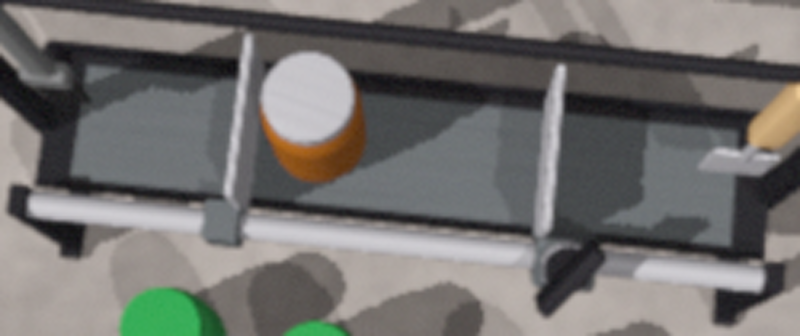

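View pics/sb.png

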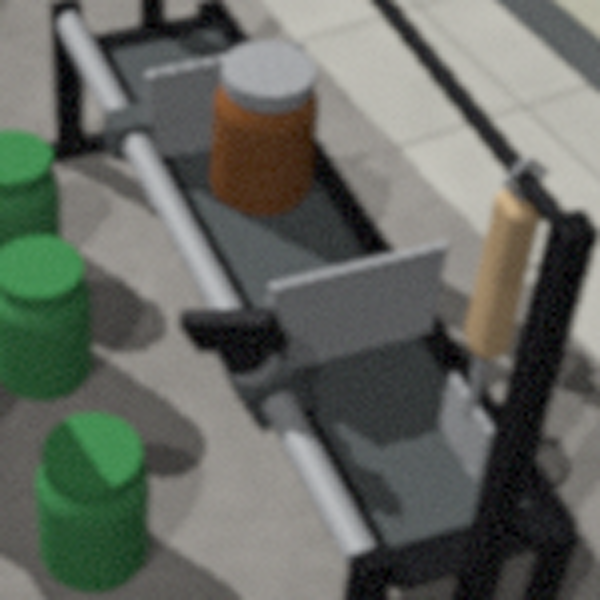

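The crops show the wing bar centred at about (369,197) in the top view and (338,202) in the side view. It lies diagonally across the tube, so the knob is tight. The keeper plate's top edge runs (560,68)–(545,232) and the stop's (250,35)–(233,200), both in top-crop pixels.

```bash
cat >> h.py <<'E'
def L(n): return pickle.load(open(f'pics/{n}.pkl','rb'))
E
python3 - <<'E'
from h import *
T=L('top0');S=L('side0')
tc=lambda x,y:(190+x/3.2,110+y/3.2); sc=lambda x,y:(280+x/4,120+y/4)
e1=onz(T,*tc(30,206),.155); e2=onz(T,*tc(762,276),.155); print('tube',e1,e2)
a,ea=tri(T,tc(30,206),S,sc(68,20)); b,eb=tri(T,tc(764,276),S,sc(360,548)); print('tube tri',a,ea,b,eb)
k,ek=tri(T,tc(571,278),S,sc(233,328)); print('knob',k,ek)
for n,p in dict(st_far=(250,35),st_near=(231,198),k_far=(562,66),k_near=(545,232)).items(): print(n,onz(T,*tc(*p),.215))
d=(a-b);d[2]=0;d/=np.linalg.norm(d); print('ydir',d, 'yaw',np.arctan2(-d[0],d[1]))
print('jarcap',onz(T,*tc(309,98),.115+.13))
# wing mask darkness near knob
g=cv2.cvtColor(T['pixels'],cv2.COLOR_RGB2GRAY)[180:212,350:385]; m=(g<45).astype(np.uint8)
c=max(cv2.findContours(m,cv2.RETR_EXTERNAL,cv2.CHAIN_APPROX_NONE)[0],key=cv2.contourArea); r=cv2.minAreaRect(c); print(r,np.array(cv2.boxPoints(r))+[350,180])
E
```

```text
tube [0.65958947 0.3297232  0.155     ] [ 0.59349963 -0.26944547  0.155     ]
tube tri [0.66108624 0.32843457 0.15709302] 0.00409119865055615 [ 0.59044223 -0.26637957  0.16944271] 0.0016112272887516112
knob [ 0.58557234 -0.10608572  0.21329912] 0.0019182085719709285
st_far [0.7815602  0.14120333 0.215     ]
st_near [0.65025715 0.15478389 0.215     ]
k_far [ 0.75293394 -0.1039194   0.215     ]
k_near [ 0.62041457 -0.08670419  0.215     ]
ydir [0.11793765 0.993021   0.        ] yaw -0.11821278543100686
jarcap [0.71981622 0.09193058 0.245     ]
((19.043224334716797, 11.028280258178711), (9.114532470703125, 32.17854690551758), 51.63251876831055) [[353.59978724 197.4418335 ]
 [378.82924461 177.46851635]
 [384.48666    184.61472702]
 [359.25720406 204.58804321]]
```

```bash
cat >> h.py <<'E'
from scipy.spatial.transform import Rotation as Ro
yaw=-.112; RK=Ro.from_euler('z',yaw).as_matrix()   # rack axes
def toolR(q,lean=np.deg2rad(25)):
    kz=np.array([-np.sin(lean),0,np.cos(lean)]); e1=np.array([np.cos(lean),0,np.sin(lean)]); ey=np.array([0,1.,0])
    y=-np.sin(q-.65)*e1+np.cos(q-.65)*ey; z=-kz; return RK@np.c_[np.cross(y,z),y,z]
def delta(p,R):
    "normalised tool-frame shift and turn from the present state"
    s=robot.read_state(); R0=np.array(s['tool_rot'])
    return np.round(R0.T@(p-s['eef_pos'])/.4,4), np.round(Ro.from_matrix(R0.T@R).as_rotvec()/(2*np.pi),4)
G=np.array([.584,-.106,.215])
E
python3 - <<'E'
from h import *
R=toolR(0); p=G+R[:,2]*(.0188-.080); print(p,R); print(delta(p,R))
E
```

```text
[ 0.55829781 -0.10310926  0.27046604] [[-0.64933719  0.63402374  0.41997037]
 [ 0.68203346  0.72979399 -0.04723435]
 [-0.33643955  0.25576283 -0.90630779]]
(array([-1.4054, -1.6136, -0.1292]), array([-0.0294, -0.0636,  0.0688]))
```

step_arm:
  motion: [-0.04, -0.05, -0.008, 0, 0, 0, 1, -0.09, -0.1035, -0.008, 0, 0, 0, 1, -0.09, -0.1035, -0.008, 0, 0, 0, 1, -0.09, -0.1035, -0.008, 0, 0, 0, 1, -0.09, -0.1035, -0.008, 0, 0, 0, 1, -0.09, -0.1035, -0.008, 0, 0, 0, 1, -0.09, -0.1035, -0.008, 0, 0, 0, 1, -0.09, -0.1035, -0.008, 0, 0, 0, 1, -0.09, -0.1035, -0.008, 0, 0, 0, 1, -0.09, -0.1035, -0.008, 0, 0, 0, 1, -0.09, -0.1035, -0.008, 0, 0, 0, 1, -0.09, -0.1035, -0.008, 0, 0, 0, 1, -0.09, -0.1035, -0.008, 0, 0, 0, 1, -0.09, -0.1035, -0.008, 0, 0, 0, 1, -0.09, -0.1035, -0.008, 0, 0, 0, 1, -0.09, -0.1035, -0.008, 0, 0, 0, 1, -0.0073, -0.0159, 0, -0.0073, -0.0159, 0.0172, 0.5, 0, 0, 0, -0.0073, -0.0159, 0.0172, 0.5, 0, 0, 0, -0.0073, -0.0159, 0.0172, 0.5, 0, 0, 0, -0.0073, -0.0159, 0.0172, 0.5]

```text
time: 2.65
eef_pos: [0.5544, -0.1042, 0.2702]
tool_rot: [[-0.645, 0.636, 0.423], [0.685, 0.727, -0.048], [-0.338, 0.259, -0.905]]
force: [0.2, 0.9, 0.1]
opening: 0.07
grip_force: 0.0
```

```bash
python3 - <<'E'
from h import *
R=toolR(0); p=G+R[:,2]*(.0188-.080); f=grab('wrist','w1'); grab('top','top1'); grab('side','side1')
s=robot.read_state(); print(s['time'],s['eef_pos'],s['joint_pos'],s['opening'],s['force'],s['torque'],delta(p,R))
print('grip pt',proj(f,G),'wing ends',[proj(f,G+R@[x,0,-.013]).round(1).tolist() for x in (-.033,.033)])
E
```

```text
2.8 [ 0.55347161 -0.1031397   0.26951966] [-0.1319717   0.2085484   0.24940806  2.24845974 -0.18377591  0.26089305
  1.07950459] 0.0699014039621234 [-0.43213564  0.02881702  0.4074928 ] [-0.00914084  0.40651013 -0.01381046] (array([-0.0086,  0.0083,  0.0029]), array([-0.0002, -0.0004,  0.0004]))
grip pt [322.53747973 215.62904806] wing ends [[322.9, 260.3], [322.7, 178.2]]
```

View pics/w1.png

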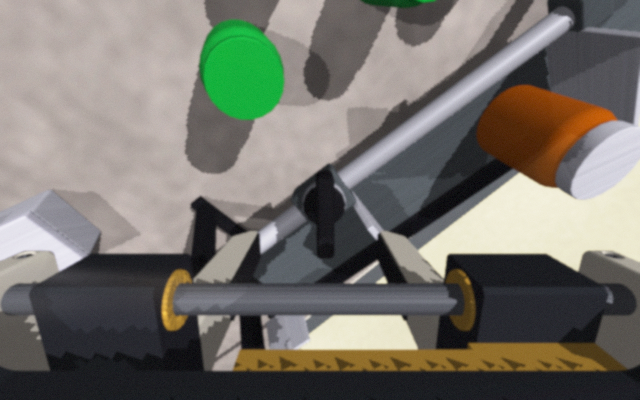

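The wrist view shows the wing bar centred between the fingers, running from about (324,168) to (325,257) and nearly upright in the image. My estimate predicted (323,178) to (323,260). I'll measure it more exactly.

```bash
python3 - <<'E'
from h import *
f=L('w1'); R=toolR(0)
g=cv2.cvtColor(f['pixels'],cv2.COLOR_RGB2GRAY)
for v in range(160,264,8): print(v,g[v,300:350:2].tolist())
for dz in (0,.013):
  print(dz,[proj(f,G+R@[x,y,-dz]).round(1).tolist() for x,y in ((-.033,0),(.033,0),(0,-.007),(0,.007))])
E
```

```text
160 [178, 178, 179, 176, 175, 177, 177, 177, 178, 178, 181, 178, 183, 180, 179, 175, 176, 153, 125, 95, 75, 64, 61, 62, 61]
168 [176, 174, 173, 179, 175, 178, 179, 180, 183, 174, 151, 82, 44, 34, 42, 59, 70, 71, 64, 62, 71, 88, 115, 137, 154]
176 [172, 168, 170, 165, 157, 120, 73, 39, 22, 17, 22, 15, 21, 22, 20, 21, 44, 87, 96, 101, 153, 173, 184, 187, 193]
184 [117, 53, 38, 34, 31, 46, 57, 63, 31, 24, 25, 27, 25, 26, 30, 28, 33, 98, 123, 100, 91, 96, 127, 169, 173]
192 [36, 42, 51, 65, 43, 23, 5, 17, 18, 23, 24, 28, 28, 26, 29, 22, 29, 25, 29, 49, 110, 144, 103, 95, 93]
200 [40, 54, 43, 12, 9, 13, 13, 19, 17, 15, 22, 24, 29, 32, 25, 27, 23, 26, 27, 23, 26, 40, 113, 113, 91]
208 [47, 54, 30, 15, 17, 16, 18, 15, 14, 14, 24, 23, 25, 27, 26, 24, 26, 23, 25, 27, 29, 31, 77, 87, 69]
216 [125, 111, 74, 46, 22, 12, 23, 16, 12, 22, 24, 25, 29, 24, 30, 27, 29, 26, 24, 23, 29, 44, 50, 54, 53]
224 [92, 72, 61, 61, 78, 70, 59, 49, 27, 17, 25, 26, 28, 26, 24, 28, 24, 40, 49, 54, 51, 52, 51, 52, 51]
232 [93, 101, 96, 97, 83, 60, 55, 50, 34, 22, 25, 29, 25, 25, 29, 27, 26, 43, 52, 49, 53, 52, 55, 55, 53]
240 [99, 95, 81, 54, 51, 51, 52, 54, 38, 20, 31, 32, 24, 28, 28, 32, 30, 42, 51, 52, 55, 50, 49, 48, 53]
248 [98, 97, 95, 81, 68, 57, 52, 51, 36, 17, 25, 19, 22, 17, 18, 18, 16, 40, 52, 51, 48, 50, 54, 52, 52]
256 [99, 100, 100, 100, 99, 99, 97, 91, 74, 33, 21, 20, 22, 18, 16, 20, 29, 48, 49, 54, 54, 49, 50, 52, 52]
0 [[322.6, 253.3], [322.5, 175.2], [313.9, 215.7], [331.2, 215.6]]
0.013 [[322.9, 260.3], [322.7, 178.2], [313.7, 220.9], [332.0, 220.7]]
```

```bash
python3 - <<'E'
from h import *
f=L('w1'); R=toolR(0); s=robot.read_state()
print([proj(f,G+R@[x,y,.025]).round(1).tolist() for x,y in ((0,0),(-.019,0),(.019,0),(0,-.019),(0,.019))])
G2=G+R@[.003,.002,0]
print(G2, delta(G2+R[:,2]*(.0188-.002),R))
E
```

```text
[[322.1, 207.1], [322.1, 227.3], [322.0, 186.1], [300.7, 207.2], [343.5, 206.9]]
[ 0.58332004 -0.10249431  0.21450221] (array([-0.0016,  0.0135,  0.1979]), array([-0.0002, -0.0004,  0.0004]))
```

step_arm:
  motion: [-0.0016, 0.0115, 0.04, 0, 0, 0, 0.5, 0, 0, 0.055, 0, 0, 0, 0.5, 0, 0, 0.055, 0, 0, 0, 0.5, 0, 0, 0.035, 0, 0, 0, 0.5, 0, 0, 0.013, 0, 0, 0, 0.5, 0, 0, 0, 0, 0, 0, -1, 0, 0, 0, 0, 0, 0, -1, 0, 0, 0, 0, 0, 0, -1, 0, 0, 0, 0, 0, 0, -1, 0, 0, 0, 0, 0, 0, -1]
  force: 55

```text
time: 4.05
eef_pos: [0.5898, -0.1043, 0.2011]
tool_rot: [[-0.65, 0.635, 0.417], [0.682, 0.729, -0.046], [-0.334, 0.255, -0.908]]
force: [0.6, 0.4, -0.3]
opening: 0.0244
grip_force: 0.0
```

```bash
python3 - <<'E'
from h import *
s=robot.read_state(); print(s['time'],s['eef_pos'],s['joint_pos'],s['opening'],s['grip_force'],s['force'],s['torque'],delta(G+toolR(0)@[.003,.002,.0168],toolR(0)))
E
```

```text
4.05 [ 0.58975219 -0.10429668  0.2010678 ] [-0.07384407  0.36381925  0.19168743  2.25449752 -0.55853921  0.11239607
  1.4417989 ] 0.02435517699017686 0.0 [ 0.60171968  0.40170663 -0.26437182] [-0.03182203  0.41544757  0.01559509] (array([0.0022, 0.0017, 0.0046]), array([-0.0002, -0.0005, -0.0001]))
```

step_arm:
  motion: [0, 0, -0.05, 0, 0, 0, 0.5, 0, 0, -0.1, 0, 0, 0, 0.5, 0, 0, 0, 0, 0, 0.0278, 0.5, 0, 0, 0, 0, 0, 0.0278, 0.5, 0, 0, 0, 0, 0, 0.0278, 0.5, 0, 0, 0, 0, 0, 0.0278, 0.5, 0, 0, 0, 0, 0, 0.0278, 0.5, 0, 0, 0, 0, 0, 0.0278, 0.5, 0, 0, 0, 0, 0, 0.0278, 0.5, 0, 0, 0, 0, 0, 0.0278, 0.5, 0, 0, 0, 0, 0, 0.0278, 0.5, 0, 0, 0, 0, 0, 0.0278, 0.5, 0, 0, 0, 0, 0, 0.0278, 0.5, 0, 0, 0, 0, 0, 0.0278, 0.5, 0, 0, 0, 0, 0, 0.0278, 0.5, 0, 0, 0, 0, 0, 0.0278, 0.5, 0, 0, 0, 0, 0, 0.0278, 0.5, 0, 0, 0, 0, 0, 0.0278, 0.5, 0, 0, 0, 0, 0, 0.0278, 0.5, 0, 0, 0, 0, 0, 0.0278, 0.5]

```text
time: 6.55
eef_pos: [0.5646, -0.1014, 0.2553]
tool_rot: [[0.645, -0.64, 0.417], [-0.688, -0.724, -0.046], [0.331, -0.257, -0.908]]
force: [-0.1, -0.9, -0.4]
opening: 0.0696
grip_force: 0.0
```

```bash
python3 - <<'E'
from h import *
f=grab('wrist','w2'); s=robot.read_state(); print(s['time'],s['eef_pos'],s['joint_pos'],s['opening'],s['force'],s['torque'])
R=toolR(0); Rf=R@np.diag([-1,-1,1]); G2=G+R@[.003,.002,0]
print(delta(G2+R[:,2]*.0168,Rf))
print('wing top pred G2',[proj(f,G2+R@[x,y,-.013]).round(1).tolist() for x,y in ((-.033,0),(.033,0),(0,-.007),(0,.007))],'hub',[proj(f,G2+R@[x,y,.025]).round(1).tolist() for x,y in ((0,0),(-.019,0),(.019,0),(0,-.019),(0,.019))])
im=cv2.imread('pics/w2.png')[120:300,220:420]; cv2.imwrite('pics/w2c.png',cv2.resize(im,None,fx=3,fy=3,interpolation=cv2.INTER_CUBIC))
E
```

```text
6.6 [ 0.56460407 -0.10145277  0.25534435] [-0.64479495  0.35575831  0.96352352  2.26983176 -1.03376542  0.39512602
 -1.20561582] 0.06944340918222619 [-0.4849436   0.42876788 -0.5393746 ] [0.04684529 0.50027809 0.01872205]
(array([-0.0017, -0.0019,  0.1543]), array([ 0.0003,  0.0005, -0.0027]))
wing top pred G2 [[316.4, 182.0], [317.4, 270.1], [326.9, 227.7], [307.1, 227.9]] hub [[317.1, 212.0], [316.8, 189.7], [317.3, 233.5], [339.9, 211.8], [294.2, 212.2]]
```

View pics/w2c.png

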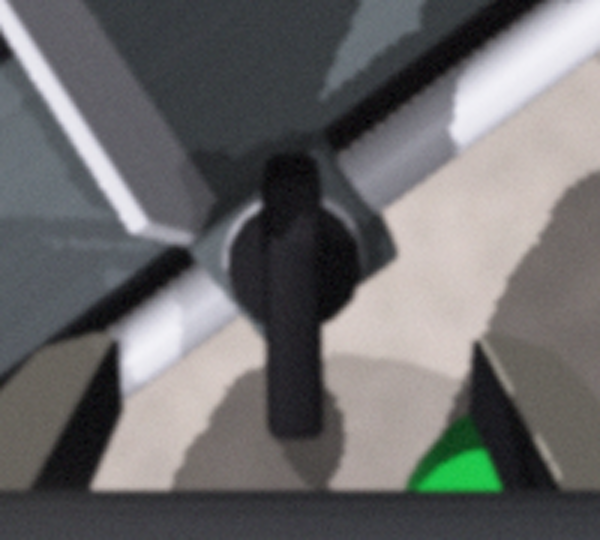

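The crop shows the wing from about (317,171) to (319,266), centred between the fingers. The hub is at (318,208). My estimate holds to within about 2 mm.

step_arm:
  motion: [0.0033, -0.0007, 0.03, 0, 0, -0.0027, 0.2, 0, 0, 0.055, 0, 0, 0, 0, 0, 0, 0.05, 0, 0, 0, -0.3, 0, 0, 0.019, 0, 0, 0, -1, 0, 0, 0, 0, 0, 0, -1, 0, 0, 0, 0, 0, 0, -1, 0, 0, 0, 0, 0, 0, -1, 0, 0, 0, 0, 0, 0, -1]
  force: 55

```text
time: 7.6
eef_pos: [0.5916, -0.1049, 0.2003]
tool_rot: [[0.66, -0.625, 0.417], [-0.671, -0.74, -0.047], [0.338, -0.249, -0.908]]
force: [-0.4, -0.4, 1.8]
opening: 0.0137
grip_force: 55.0
```

```bash
cat >> h.py <<'E'
Rf=lambda q: toolR(q)@np.diag([-1,-1,1])
G3=G+toolR(0)@[.001,.0015,0]
def rep(q=0,G=G3):
    s=robot.read_state()
    for k in ('time','eef_pos','joint_pos','opening','grip_force','force','torque'): print(k,np.round(s[k],4))
    R=np.array(s['tool_rot']); g=s['eef_pos']-R[:,2]*.0168; print('grasp-G in rack axes mm',(RK.T@(g-G)*1000).round(1)); print('delta',delta(G+Rf(q)[:,2]*.0168,Rf(q)))
    y=RK.T@-R[:,1]; print('q',.65+np.arctan2(-(y[0]*np.cos(.4363)+y[2]*np.sin(.4363)),y[1]))
E
python3 -c "
from h import *
rep()"
```

```text
time 7.6
eef_pos [ 0.5916 -0.1049  0.2003]
joint_pos [-0.2183  0.3838  0.3907  2.2598 -1.0359  0.1683 -1.2055]
opening 0.0137
grip_force 54.9971
force [-0.3949 -0.4438  1.8042]
torque [-0.1061  0.4839 -0.1133]
grasp-G in rack axes mm [0.3 0.1 0.5]
delta (array([-0.0006,  0.0009,  0.0007]), array([0.0002, 0.0004, 0.0024]))
q 0.01488136076309543
```

step_arm:
  motion: [0, 0, 0, 0, 0, -0.0225, -1, 0, 0, 0, 0, 0, -0.0225, -1, 0, 0, 0, 0, 0, -0.0225, -1, 0, 0, 0, 0, 0, -0.0225, -1, 0, 0, 0, 0, 0, -0.0225, -1, 0, 0, 0, 0, 0, -0.0225, -1, 0, 0, 0, 0, 0, -0.0225, -1, 0, 0, 0, 0, 0, -0.0225, -1, 0, 0, 0, 0, 0, 0, -1]

```text
time: 8.72
eef_pos: [0.5917, -0.1048, 0.2002]
tool_rot: [[0.846, 0.33, 0.417], [0.383, -0.923, -0.046], [0.37, 0.199, -0.908]]
force: [0.4, 0.6, 2.2]
opening: 0.0138
grip_force: 55.0
```

```bash
python3 -c "
from h import *
rep(1.14)
print('y step in tool', np.array(robot.read_state()['tool_rot']).T@RK[:,1])
grab('top','top3')
a=cv2.imread('pics/top3.png')[110:230,270:430]; cv2.imwrite('pics/top3c.png',cv2.resize(a,None,fx=4,fy=4,interpolation=cv2.INTER_CUBIC))
"
```

```text
time 8.725
eef_pos [ 0.5917 -0.1048  0.2002]
joint_pos [-0.0843  0.3683  0.2072  2.2521 -0.6203  0.1152 -0.4919]
opening 0.0138
grip_force 55.029
force [0.4372 0.5734 2.2274]
torque [-0.2846  0.303   0.0436]
grasp-G in rack axes mm [0.4 0.3 0.4]
delta (array([-0.0013,  0.0001,  0.0005]), array([-0.0003,  0.0003,  0.0008]))
q 1.1451971759813895
y step in tool [ 4.75207778e-01 -8.79873326e-01  7.05339958e-04]
```

step_arm:
  motion: [0.006, -0.011, 0, 0, 0, 0, -1, 0.0119, -0.022, 0, 0, 0, 0, -1, 0.0119, -0.022, 0, 0, 0, 0, -1, 0.0119, -0.022, 0, 0, 0, 0, -1, 0.0119, -0.022, 0, 0, 0, 0, -1, 0.0119, -0.022, 0, 0, 0, 0, -1, 0.0119, -0.022, 0, 0, 0, 0, -1, 0.0119, -0.022, 0, 0, 0, 0, -1, 0.0119, -0.022, 0, 0, 0, 0, -1, 0.0119, -0.022, 0, 0, 0, 0, -1, 0.0119, -0.022, 0, 0, 0, 0, -1, 0.0119, -0.022, 0, 0, 0, 0, -1, 0.006, -0.011, 0, 0, 0, 0, -1]

```text
time: 10.4
eef_pos: [0.6057, 0.015, 0.2002]
tool_rot: [[0.846, 0.33, 0.418], [0.383, -0.923, -0.047], [0.37, 0.199, -0.907]]
force: [5.4, -2.4, -3.8]
opening: 0.0135
grip_force: 55.0
```

```bash
python3 -c "
from h import *
rep(1.14)
s=robot.read_state(); print('y step in tool', np.array(s['tool_rot']).T@RK[:,1],'F rack',RK.T@s['force'])
grab('top','top4')
a=cv2.imread('pics/top4.png')[100:230,220:430]; cv2.imwrite('pics/top4c.png',cv2.resize(a,None,fx=3.5,fy=3.5,interpolation=cv2.INTER_CUBIC))
"
```

```text
time 10.4
eef_pos [0.6057 0.015  0.2002]
joint_pos [-0.5404  0.4026  0.4798  2.251  -0.6599  0.1309 -0.6822]
opening 0.0135
grip_force 55.0086
force [ 5.3618 -2.4167 -3.7555]
torque [-1.0448 -0.3671 -0.3709]
grasp-G in rack axes mm [  0.8 120.9   0.4]
delta (array([-0.1456,  0.2648, -0.    ]), array([-0.0002,  0.0003,  0.0008]))
q 1.1451428117718065
y step in tool [ 4.75158938e-01 -8.79899867e-01  4.56001987e-04] F rack [ 5.59826365 -1.80231177 -3.7554694 ]
```

View pics/top4c.png

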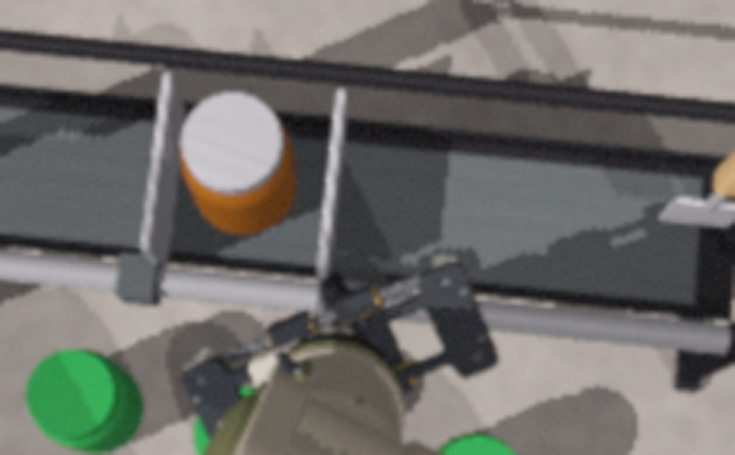

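step_arm:
  motion: [0.0069, -0.0105, 0.0005, 0, 0, 0, -1, 0.0059, -0.011, 0, 0, 0, 0, -1, 0.0059, -0.011, 0, 0, 0, 0, -1, 0.0059, -0.011, 0, 0, 0, 0, -1, 0.003, -0.0055, 0, 0, 0, 0, -1]

```text
time: 11.08
eef_pos: [0.6082, 0.037, 0.2002]
tool_rot: [[0.846, 0.331, 0.417], [0.383, -0.923, -0.046], [0.37, 0.199, -0.908]]
force: [4.2, -2.5, 3.2]
opening: 0.0138
grip_force: 55.0
```

```bash
python3 -c "
from h import *
s=robot.read_state(); print(s['time'],'F rack',RK.T@s['force'],s['torque'],s['joint_pos'],RK.T@(s['eef_pos']-G)*1000)
"
```

```text
11.075 F rack [ 4.46203862 -2.04865826  3.23224574] [-1.06653354 -0.48753139 -0.42464253] [-0.61656891  0.41524279  0.52664323  2.24310751 -0.66281371  0.14196468
 -0.7193294 ] [  8.10986796 144.80736382 -14.79373212]
```

step_arm:
  motion: [0.0024, -0.0044, 0, 0, 0, 0, -1, 0.0024, -0.0044, 0, 0, 0, 0, -1, 0.0024, -0.0044, 0, 0, 0, 0, -1, 0.0024, -0.0044, 0, 0, 0, 0, -1]

```text
time: 11.58
eef_pos: [0.609, 0.0437, 0.2002]
tool_rot: [[0.847, 0.329, 0.417], [0.382, -0.923, -0.047], [0.37, 0.2, -0.907]]
force: [3.6, -5.6, 2.8]
opening: 0.0137
grip_force: 55.0
```

```bash
cat > q.py <<'E'
from h import *
s=robot.read_state(); print(s['time'],'F rack',RK.T@s['force'],s['torque'],s['joint_pos'].round(3),RK.T@(s['eef_pos']-G)*1000)
E
python3 q.py; python3 - <<'E'
from h import *
grab('top','top5')
a=cv2.imread('pics/top5.png')[100:200,230:350]; cv2.imwrite('pics/top5c.png',cv2.resize(a,None,fx=5,fy=5,interpolation=cv2.INTER_CUBIC))
E
```

```text
11.575 F rack [ 4.2498679  -5.17725907  2.83579027] [-1.49744022 -0.52936893 -0.58477446] [-0.642  0.42   0.544  2.24  -0.664  0.146 -0.733] [  8.12828373 151.57609947 -14.79825778]
```

View pics/top5c.png

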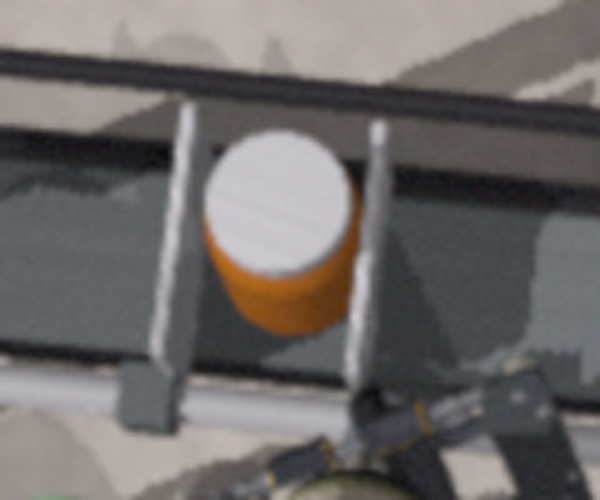

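The keeper plate now touches the jar on the right of the crop, and a gap of about 9 mm remains to the stop.

step_arm:
  motion: [0.0024, -0.0044, 0, 0, 0, 0, -1, 0.0024, -0.0044, 0, 0, 0, 0, -1, 0.0012, -0.0022, 0, 0, 0, 0, -1]

```text
time: 12.0
eef_pos: [0.6096, 0.0486, 0.2002]
tool_rot: [[0.847, 0.329, 0.417], [0.382, -0.923, -0.048], [0.37, 0.2, -0.908]]
force: [4.0, -5.0, 1.6]
opening: 0.0137
grip_force: 55.0
```

```bash
python3 q.py
```

```text
12.0 F rack [ 4.50683891 -4.55441534  1.64892928] [-1.49924613 -0.48315486 -0.61720252] [-0.659  0.423  0.554  2.238 -0.664  0.149 -0.741] [  8.12361149 156.45024351 -14.81678641]
```

step_arm:
  motion: [0.0012, -0.0022, 0, 0, 0, 0, -1, 0.0012, -0.0022, 0, 0, 0, 0, -1]

```text
time: 12.25
eef_pos: [0.6098, 0.0505, 0.2002]
tool_rot: [[0.847, 0.329, 0.417], [0.382, -0.923, -0.048], [0.37, 0.2, -0.908]]
force: [4.1, -5.4, 3.2]
opening: 0.014
grip_force: 55.0
```

```bash
python3 q.py; python3 - <<'E'
from h import *
f=grab('top','top6')
a=cv2.imread('pics/top6.png')[110:185,240:330]; cv2.imwrite('pics/top6c.png',cv2.resize(a,None,fx=6,fy=6,interpolation=cv2.INTER_CUBIC))
# gap: brightness along a few rows
g=cv2.cvtColor(f['pixels'],cv2.COLOR_RGB2GRAY)
for v in (138,144,150): print(v,g[v,258:318].tolist())
E
```

```text
12.25 F rack [ 4.68716408 -4.86596077  3.21631644] [-1.52593924 -0.56556184 -0.59560146] [-0.665  0.425  0.558  2.237 -0.664  0.15  -0.744] [  8.14980464 158.37686945 -14.81713379]
138 [99, 96, 96, 98, 94, 114, 183, 200, 159, 109, 153, 186, 196, 196, 196, 198, 199, 200, 200, 199, 198, 197, 198, 198, 197, 196, 196, 196, 195, 195, 194, 195, 195, 195, 196, 195, 196, 193, 160, 105, 59, 53, 103, 128, 122, 107, 101, 75, 45, 33, 30, 34, 33, 36, 31, 33, 33, 30, 29, 31]
144 [97, 98, 96, 99, 109, 161, 187, 164, 122, 101, 136, 180, 196, 198, 199, 199, 198, 198, 198, 199, 200, 200, 199, 199, 199, 197, 197, 195, 195, 193, 194, 194, 194, 196, 197, 196, 196, 178, 135, 87, 72, 92, 120, 128, 116, 99, 85, 69, 68, 75, 73, 75, 75, 73, 73, 72, 74, 74, 74, 73]
150 [103, 99, 99, 107, 149, 185, 178, 137, 107, 101, 95, 111, 122, 145, 178, 195, 201, 203, 201, 202, 202, 202, 200, 200, 199, 197, 197, 196, 197, 197, 196, 195, 188, 168, 136, 111, 92, 78, 72, 65, 86, 146, 165, 137, 96, 82, 68, 59, 54, 58, 60, 73, 74, 73, 74, 71, 74, 74, 75, 76]
```

step_arm:
  motion: [0.0012, -0.0022, 0, 0, 0, 0, -1, 0.0006, -0.0011, 0, 0, 0, 0, -1]

```text
time: 12.55
eef_pos: [0.61, 0.052, 0.2002]
tool_rot: [[0.847, 0.329, 0.417], [0.382, -0.923, -0.048], [0.37, 0.2, -0.908]]
force: [3.0, -5.1, 2.8]
opening: 0.0138
grip_force: 55.0
```

step_arm:
  motion: [0.0006, -0.0011, 0, 0, 0, 0, -1, 0, 0, 0, 0, 0, 0, -1]

```text
time: 12.8
eef_pos: [0.61, 0.0525, 0.2002]
tool_rot: [[0.847, 0.329, 0.417], [0.382, -0.923, -0.048], [0.37, 0.2, -0.908]]
force: [4.3, -5.9, 0.6]
opening: 0.0137
grip_force: 55.0
```

```bash
python3 q.py
```

```text
12.8 F rack [ 4.9453685  -5.41356187  0.56813984] [-1.48436232 -0.54714802 -0.55331252] [-0.672  0.426  0.562  2.236 -0.665  0.151 -0.748] [  8.16315553 160.43113529 -14.79861868]
```

step_arm:
  motion: [0.0006, -0.0011, 0, 0, 0, 0, -1, 0.0006, -0.0011, 0, 0, 0, 0, -1]

```text
time: 13.05
eef_pos: [0.6101, 0.0534, 0.2002]
tool_rot: [[0.847, 0.329, 0.417], [0.382, -0.923, -0.048], [0.369, 0.2, -0.908]]
force: [3.6, -5.4, 2.1]
opening: 0.0138
grip_force: 55.0
```

```bash
python3 q.py; python3 - <<'E'
from h import *
f=grab('top','top7')
a=cv2.imread('pics/top7.png')[110:185,240:330]; A=cv2.resize(a,None,fx=6,fy=6,interpolation=cv2.INTER_CUBIC)
f=grab('side','side7'); b=cv2.imread('pics/side7.png')[115:215,290:380]; B=cv2.resize(b,None,fx=4.5,fy=4.5,interpolation=cv2.INTER_CUBIC)[:450]
C=np.zeros((450,A.shape[1]+B.shape[1],3),np.uint8); C[:,:A.shape[1]]=A; C[:B.shape[0],A.shape[1]:]=B; cv2.imwrite('pics/c7.png',C[:, :800])
E
```

```text
13.05 F rack [ 4.20351471 -4.97318305  2.14488131] [-1.47923526 -0.50064297 -0.59762479] [-0.675  0.427  0.564  2.236 -0.665  0.152 -0.749] [  8.15178528 161.33711292 -14.81205345]
```

View pics/c7.png

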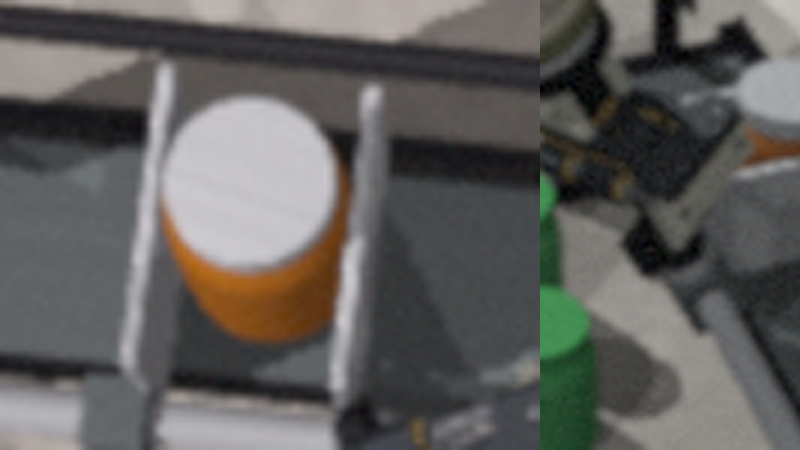

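The left half of the picture shows the jar upright against the keeper plate, with a sliver of 1–3 mm left to the stop. I'll creep on.

step_arm:
  motion: [0.0006, -0.0011, 0, 0, 0, 0, -1, 0.0006, -0.0011, 0, 0, 0, 0, -1]

```text
time: 13.4
eef_pos: [0.6103, 0.0544, 0.2002]
tool_rot: [[0.847, 0.329, 0.417], [0.382, -0.923, -0.048], [0.37, 0.2, -0.908]]
force: [4.2, -5.2, 3.2]
opening: 0.0138
grip_force: 55.0
```

step_arm:
  motion: [0.0006, -0.0011, 0, 0, 0, 0, -1, 0.0006, -0.0011, 0, 0, 0, 0, -1]

```text
time: 13.65
eef_pos: [0.6103, 0.0547, 0.2002]
tool_rot: [[0.847, 0.328, 0.417], [0.381, -0.923, -0.049], [0.369, 0.2, -0.907]]
force: [4.1, -8.5, 1.9]
opening: 0.014
grip_force: 55.0
```

step_arm:
  motion: [0, 0, 0, 0, 0, 0, -1, 0, 0, 0, 0, 0, 0, -1]

```text
time: 13.9
eef_pos: [0.6103, 0.0547, 0.2002]
tool_rot: [[0.847, 0.328, 0.417], [0.381, -0.923, -0.048], [0.369, 0.2, -0.907]]
force: [3.8, -7.8, 2.3]
opening: 0.0135
grip_force: 55.0
```

```bash
python3 q.py
```

```text
13.9 F rack [ 4.66294161 -7.29767779  2.26291841] [-1.92926332 -0.46641804 -0.72074878] [-0.681  0.428  0.569  2.235 -0.665  0.152 -0.753] [  8.15734567 162.62136698 -14.81766465]
```

step_arm:
  motion: [0.0006, -0.0011, 0, 0, 0, 0, -1, 0, 0, 0, 0, 0, 0, -1]

```text
time: 14.15
eef_pos: [0.6103, 0.0547, 0.2002]
tool_rot: [[0.848, 0.327, 0.417], [0.381, -0.923, -0.049], [0.369, 0.2, -0.907]]
force: [4.2, -8.6, 2.2]
opening: 0.0138
grip_force: 55.0
```

```bash
python3 q.py; python3 -c "
from h import *
rep(0)" | tail -3
```

```text
14.15 F rack [ 5.13020787 -8.07370638  2.18568502] [-2.17812777 -0.46119659 -0.83393678] [-0.683  0.428  0.57   2.235 -0.665  0.153 -0.753] [  8.17654107 162.66007315 -14.80057684]
grasp-G in rack axes mm [  1.  160.9   0.4]
delta (array([-0.1926,  0.3531,  0.0007]), array([0.0004, 0.0004, 0.1819]))
q 1.1428815907909406
```

step_arm:
  motion: [0, 0, 0, 0, 0, 0.0205, -1, 0, 0, 0, 0, 0, 0.0205, -1, 0, 0, 0, 0, 0, 0.0205, -1, 0, 0, 0, 0, 0, 0.0205, -1, 0, 0, 0, 0, 0, 0.0205, -1, 0, 0, 0, 0, 0, 0.0205, -1, 0, 0, 0, 0, 0, 0.0205, -1, 0, 0, 0, 0, 0, 0.0205, -1, 0, 0, 0, 0, 0, 0.0205, -1, 0, 0, 0, 0, 0, 0.002, -1]

```text
time: 15.4
eef_pos: [0.6102, 0.0546, 0.2002]
tool_rot: [[0.631, -0.654, 0.417], [-0.703, -0.709, -0.05], [0.328, -0.262, -0.907]]
force: [2.6, -9.9, 3.4]
opening: 0.0138
grip_force: 55.5
```

```bash
python3 q.py; python3 -c "
from h import *
rep(0)" | tail -3
```

```text
15.4 F rack [ 3.69063143 -9.57875454  3.42921149] [-2.08757427 -0.30697566 -0.09885468] [-0.785  0.465  0.729  2.241 -1.016  0.213 -1.572] [  8.05082599 162.54291708 -14.80267456]
grasp-G in rack axes mm [  0.9 160.8   0.4]
delta (array([0.2507, 0.3141, 0.001 ]), array([ 0.0006,  0.0001, -0.0047]))
q -0.029379901537879505
```

step_arm:
  motion: [0, 0, 0, 0, 0, 0.005, -1, 0, 0, 0, 0, 0, 0, -1]

```text
time: 15.65
eef_pos: [0.6102, 0.0547, 0.2002]
tool_rot: [[0.611, -0.672, 0.417], [-0.723, -0.689, -0.05], [0.321, -0.271, -0.907]]
force: [2.4, -9.7, 4.3]
opening: 0.014
grip_force: 56.8
```

```bash
python3 -c "
from h import *
rep(0)
s=robot.read_state(); print('torque tool',np.array(s['tool_rot']).T@s['torque'])
f=grab('wrist','w8'); cv2.imwrite('pics/w8c.png',cv2.resize(cv2.imread('pics/w8.png')[120:300,220:420],None,fx=3,fy=3))"
```

```text
time 15.65
eef_pos [0.6102 0.0547 0.2002]
joint_pos [-0.785   0.4654  0.7293  2.2407 -1.0169  0.2134 -1.6007]
opening 0.014
grip_force 56.7814
force [ 2.3934 -9.6907  4.3234]
torque [-2.3025 -0.2264  0.1409]
grasp-G in rack axes mm [  0.9 160.8   0.4]
delta (array([0.2596, 0.3069, 0.0011]), array([ 0.0006,  0.    , -0.0092]))
q -0.05811483881517199
torque tool [-1.19898483  1.66551576 -1.07755283]
```

step_arm:
  motion: [0, 0, 0, 0, 0, 0, -0.2, 0, 0, 0, 0, 0, 0, -0.2, 0, 0, 0, 0, 0, 0, -0.2, 0, 0, 0, 0, 0, 0, -0.2, 0, 0, -0.03, 0, 0, 0, -0.2, 0, 0, -0.07, 0, 0, 0, -0.2, 0, 0, -0.07, 0, 0, 0, -0.2, 0, 0, -0.07, 0, 0, 0, -0.2, 0, 0, 0, 0, 0, 0, -0.2]

```text
time: 16.82
eef_pos: [0.5702, 0.0625, 0.2881]
tool_rot: [[0.614, -0.67, 0.418], [-0.723, -0.69, -0.045], [0.318, -0.275, -0.907]]
force: [0.4, -0.5, 0.2]
opening: 0.0373
grip_force: 0.0
```

```bash
python3 q.py; python3 - <<'E'
from h import *
f=grab('wrist','w9'); a=cv2.imread('pics/w9.png')
grab('top','top9'); grab('side','side9')
b=cv2.imread('pics/side9.png')[100:280,260:420]
T=cv2.resize(cv2.imread('pics/top9.png')[110:200,240:340],None,fx=3,fy=3)
C=np.zeros((600,800,3),np.uint8); C[:320,:512]=cv2.resize(a,(512,320)); C[325:595,:300]=T; C[325:595,310:550]=cv2.resize(b,(240,270)); cv2.imwrite('pics/c9.png',C)
E
```

```text
16.825 F rack [ 0.4723995  -0.48099727  0.16544519] [0.12195312 0.49181617 0.01228859] [-1.184  0.387  1.212  2.226 -0.741  0.426 -1.838] [-32.50774856 165.88837398  73.13698199]
```

View pics/c9.png

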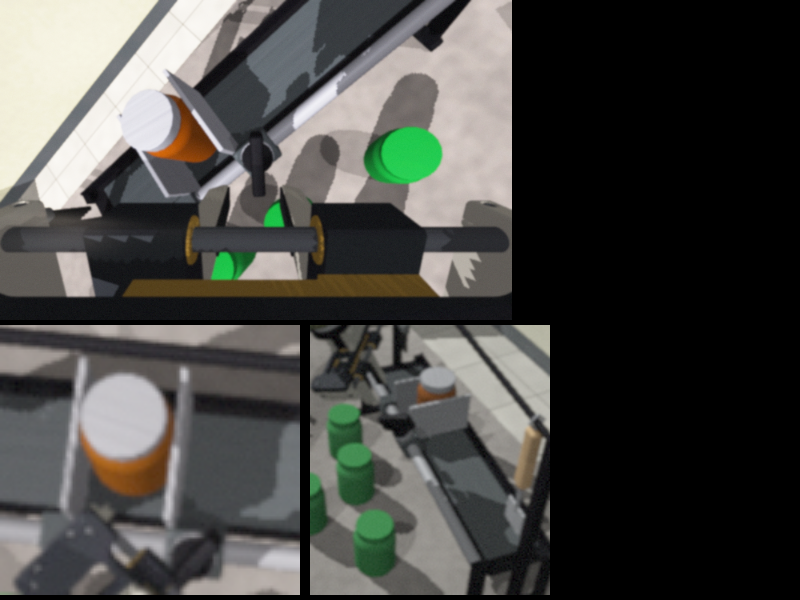

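The jar stands upright between the two plates, and the wing at (258,163) in the wrist part of the picture lies at the tight angle. The fingers are clear of everything, so I'm handing in.

```bash
python3 -c "
from workcell import robot
print(robot.job_done())"
```

```text
the job is handed in; nothing more can be done
None
```

I freed the clamp knob, slid the keeper about 161 mm until the jar sat snug against the end stop (about 8 N along the rail, including the keeper's own friction), turned the knob back to its tight stop, backed the gripper clear and handed the job in at about 17 s. The hand-in returned no verdict.

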